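# Cover bar across the baklava tray

## Task

Take the long steel bar with the blue grip and lay it gently across the tray of baklava, one end in each of the two metal saddles on the tray's rims, centred and grip upwards, so that the wrapping will stay clear of the sticky tops. Do not drop it; leave the short bar with the red grip and the white bowl where they are.

Things in the scene. Friction and masses are not known exactly. Their poses are not given: they have to be found in the camera images.
- long_bar_mid (a point): Long cover bar, loose, flat on a pale blue mat: dark steel, 280 mm long (its y), 20 wide (x), 12 high, with a blue grip block on the middle of its top, 60 long (y), 20 thick (x, flush with the bar's sides), 34 high; 46 high in all; about 0.26 kg, balanced. The point is its middle, halfway up, 23 mm above its underside. z is up.
- tray_seat (a point): The bar's seat on a fixed black 330 x 240 mm tray of baklava (tops 31 mm above the table). Grey metal saddles on the rims, 115 mm either side (along y): flat floors 42 mm above the table, 30 mm in y, 44 mm in x between cheeks 14 mm high. Point: midway between the saddles, at floor height, where the middle of the bar's underside goes, bar along y. z up.
- short_bar_mid (a point): A bystander: a spare bar of the same section, 170 mm long (too short for the tray), with a red grip block of the same size, lying loose on the pale blue mat. Point and axes as for the long bar: 23 mm above its underside.
- bowl: A bystander: loose empty white plastic bowl, 110 mm across the rim and 55 mm high, standing on the table beyond the mat. Origin at the centre of its underside.

How it is judged:
By the outcome, as a careful person would: the job done as asked, in the order asked, and still so for the second after the job is handed in, with the robot touching nothing.
It also fails if it takes over 38 s, if anything falls off the work surface, if the arm or the gripper's body presses on something with over 40 N, if the wrist force passes 120 N, or if a joint passes its speed limit or range.

## Robot

A 7-joint arm with a two-finger parallel gripper is mounted at the origin on the work surface. World frame = base frame: x ahead of the robot, y to its left, z up, the work surface at z = 0. Lengths are in m, angles in rad, forces in N, time in s.
With the tool pointing down it reaches from about 0.425 to 0.925 m from the base axis. Payload 6.8 kg.
Tool frame: the origin (TCP) lies on the mounting face of the last link; the fingertips stand 173 mm ahead of it and the grasp point (between the pads) lies 155 mm ahead of it; z points along the fingers, y is the line along which they close (so a half turn about z gives the same grasp; the last joint's range is limited). The gripper opens to 85 mm and grips with 20 to 120 N. Pads are 22 mm wide; open, the fingers measure 114 mm over their backs; the gripper's body (76 mm by 85 mm) begins 54 mm behind the grasp point. The pads swing forward as they close: fully open they stand 13 mm farther back than shut.
Start: joints at [-1.298, 0.477, 0.022, 1.555, -0.011, 1.109, -0.083], TCP at [0.251, 0.627, 0.405] pointing down, gripper open.
Joint ranges: [-2.96, 2.96], [-0.34, 2.1], [-1.41, 1.46], [0.24, 2.44], [-1.37, 4.51], [0.17, 1.92], [-2.96, 2.96]. Speed limits (rad/s): [2.39, 2.39, 3.14, 3.14, 3.14, 3.14, 3.14].

## Interface

Orientations are given as a rotation vector (axis times angle).
In Python, from bench import r gives the robot as it stands.
- The arm moves only by the tool carry_out, never from a script. Its argument "moves" is a list of rows, each a list of 5 numbers: the shift along the tool's x, y, z in m, then the turn about the tool's z in rad, then the finger opening in m, from 0 to 0.0854. In form: [[dx, dy, dz, roll, claw], ...]. A call has exactly 8 rows; each row is the pose to reach, as a shift and turn from the pose commanded when the call began, along the tool's axes at that moment; what a row does not reach only later rows make up. A row lasts 1/10 s, in which the tool goes at most 50 mm and 8.59 degrees, less where a joint would pass 70% of its speed; a pose out of reach is approached as far as the arm can. A call with a gripper value outside its range is refused whole. The fingers move at their own pace and stop on an object; "force" is the grip in N (left out, the last holds). Time passes only in rows, so rows that repeat a pose let the fingers close, or fill a call up. It gives the time, the measured TCP pose, the force, the opening and the grip force at its end, in the units of the state.
- r.get_obs(): the state, without advancing time (a new reading comes with each control period).
- r.grab_frame(name): name is "scene" or "top" or "wrist"; returns the picture (400x640x3 uint8, red, green, blue); there is no depth.
- r.calibration(name): a dict with "fx", "fy", "cx", "cy" (pixels), "k1" (the pictures are not rectified: a ray, as slopes to the right and down, at radius r is drawn at 1 + k1 r^2 times it, then the intrinsics apply), "rvec" (rotation vector, rad) and "tvec" (3), from world to camera coordinates, as OpenCV has them. Camera axes: x right, y down, z forward; pixel columns grow to the right and rows downward; lengths in m; the calibration is good to about 2 mm. A picture is of the moment at which its call begins: read the wrist's pose just before it. calibration takes no time and is no camera call; for the wrist camera it gives the pose at the moment of the call.
- r.hand_in(): hands the job in; it is judged then, once.
The state is a dict: "clock": time; "joints": joint angles; "qvel": joint speeds; "tau": joint torques, N m; "tcp_pos": TCP position; "orientation": TCP orientation; "contact_force": force on the tool from outside, world axes, zero at the start; "moment": the same for the moment, N m; "grip_width": finger opening in m; "gripper_force": force on a finger pad.
Only numpy, scipy, OpenCV 4.12 (cv2) and the standard library are available. Lean on these libraries where they do the work, as an engineer would, in place of code of your own. Each camera call takes 0.05 s, during which the arm holds its last target. There are 200 camera calls.

## Working session

There is one attempt and no reset: what is moved stays moved. The work goes in short steps, Python scripts to look and compute and a tool call to move; the robot and the scene stay as the last step left them, time stands still between calls to the robot, and variables do not carry over. Pictures are saved under pics/ and viewed, at most 10 in all, crops included, and the job is handed in when it is done.

Besides the shell and the picture viewer there is one more tool, called after "Call:" by a JSON object that holds its "method" and its "body", one argument or row to a line. carry_out: Moves the arm, as the interface text tells. Its arguments: {"type":"object","properties":{"moves":{"type":"array","items":{"type":"array","items":{"type":"number"}}},"force":{"type":"number"}},"required":["moves"]}

```bash
mkdir -p pics; cat > h.py <<'E'
import numpy as np, cv2
from bench import r
def save(name,fn):
    im=r.grab_frame(name); cv2.imwrite('pics/'+fn,im[:,:,::-1]); return im
def ray(cal,uv):
    # invert radial distortion via cv2
    K=np.array([[cal['fx'],0,cal['cx']],[0,cal['fy'],cal['cy']],[0,0,1.]])
    p=cv2.undistortPoints(np.array(uv,float).reshape(-1,1,2),K,np.array([cal['k1'],0,0,0.])).reshape(-1,2)
    R=cv2.Rodrigues(np.array(cal['rvec'],float))[0]; t=np.array(cal['tvec'],float).ravel()
    return -R.T@t,(np.c_[p,np.ones(len(p))]@R)
def atz(cal,uv,z):
    c,d=ray(cal,uv); z=np.broadcast_to(z,len(d)); return c+d*((z-c[2])/d[:,2])[:,None]
def proj(cal,P):
    K=np.array([[cal['fx'],0,cal['cx']],[0,cal['fy'],cal['cy']],[0,0,1.]])
    return cv2.projectPoints(np.array(P,float).reshape(-1,3),np.array(cal['rvec'],float),np.array(cal['tvec'],float),K,np.array([cal['k1'],0,0,0.]))[0].reshape(-1,2)
E
python3 - <<'E'
from h import *
print(r.get_obs())
for n in('scene','top'): save(n,n+'0.png'); print(r.calibration(n))
E
```

```text
{'clock': 0.0, 'joints': array([-1.29814848,  0.47780845,  0.02234002,  1.55646905, -0.01150672,
        1.1093073 , -0.08310138]), 'qvel': array([-1.28309402e-03,  7.87084939e-06,  1.73097446e-03,  4.55993360e-04,
        1.11196122e-03, -2.05595624e-04,  1.39328558e-03]), 'tau': array([ 1.55887506e-04, -5.96440387e+01,  1.60799559e+00, -2.81205332e+01,
        1.24659602e-02,  9.08368849e-03,  2.68629556e-06]), 'tcp_pos': array([0.25072675, 0.62640174, 0.4037124 ]), 'orientation': array([-5.94403330e-01, -3.08462209e+00,  2.90717645e-03]), 'contact_force': array([-0.60125363, -1.28155357,  0.25182172]), 'moment': array([-0.05221967,  0.00941935, -0.05989026]), 'gripper_force': 0.0, 'grip_width': 0.08534469586980584}
{'fx': 477.4181074607048, 'fy': 477.4181074607048, 'cx': 311.59868115040257, 'cy': 200.90547270369478, 'k1': -0.04231449120657367, 'rvec': array([ 1.19404498,  2.39685203, -0.86790717]), 'tvec': array([ 0.34493487, -0.31734568,  1.38013788])}
{'fx': 381.16172707664515, 'fy': 381.16172707664515, 'cx': 319.98663689255505, 'cy': 194.83270762741387, 'k1': -0.08883245804826527, 'rvec': array([ 2.10501962, -2.16597833,  0.16093749]), 'tvec': array([0.02851365, 0.56731094, 0.74273439])}
```

View pics/top0.png

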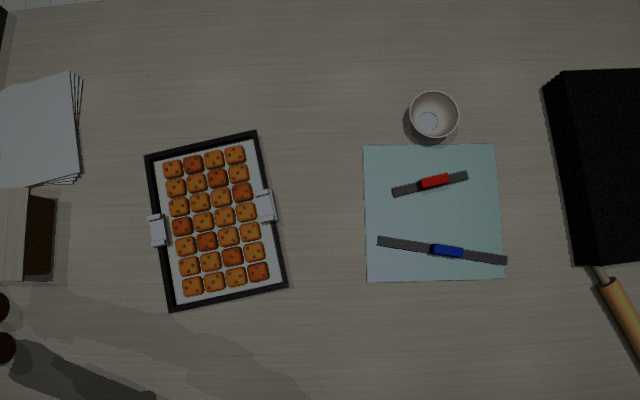

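View pics/scene0.png

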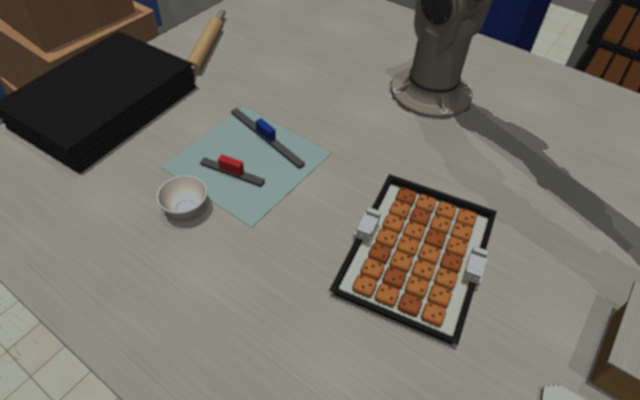

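The top picture shows the long bar from about (377,241) to (507,261) with its blue grip at (447,251). The saddles are at (157,230) and (265,206), the red bar at (430,184) and the bowl at (434,115). The scene view agrees. I'll zoom in for finer pixels.

```bash
python3 - <<'E'
from h import *
im=cv2.imread('pics/top0.png')
a=cv2.resize(im[180:260,135:295],None,fx=5,fy=5,interpolation=cv2.INTER_CUBIC)
cv2.imwrite('pics/c1.png',cv2.convertScaleAbs(a,alpha=1.1))
cal=r.calibration('top')
b,g,rr=[im[:,:,i].astype(int) for i in range(3)]
m=((b>rr+40)&(b>g+30)).astype(np.uint8)
n,l,s,c=cv2.connectedComponentsWithStats(m)
print(s[1:],c[1:])
i=1+np.argmax(s[1:,4]); pts=np.argwhere(l==i)[:,::-1].astype(np.float32)
print(cv2.minAreaRect(pts))
# dark bar mask on the mat
d=((im.max(2)<95)).astype(np.uint8)|m; d[:, :370]=0; d[:,512:]=0; d[:228]=0; d[275:]=0
n,l,s,c=cv2.connectedComponentsWithStats(d); i=1+np.argmax(s[1:,4]); print(s[i],c[i])
pb=np.argwhere(l==i)[:,::-1].astype(np.float32); R=cv2.minAreaRect(pb);print(R)
box=cv2.boxPoints(R)
print('bar box z.014',atz(cal,box,.014))
print('grip z.047',atz(cal,cv2.boxPoints(cv2.minAreaRect(pts)),.047))
c0,_=ray(cal,[[0,0]]);print('cam',c0)
E
```

```text
[[434 244  29  13 272]] [[447.78308824 250.14338235]]
((447.79730224609375, 250.2162322998047), (28.934221267700195, 9.370742797851562), 9.462322235107422)
[ 376  236  136   33 1513] [442.94183741 250.59814937]
((444.1650390625, 250.8997802734375), (137.26437377929688, 13.993449211120605), 8.530766487121582)
bar box z.014 [[ 0.45679443 -0.10080612  0.014     ]
 [ 0.4857474  -0.10659164  0.014     ]
 [ 0.4321002  -0.39731454  0.014     ]
 [ 0.40308094 -0.39002519  0.014     ]]
grip z.047 [[ 0.44264262 -0.21290508  0.047     ]
 [ 0.46115723 -0.21732509  0.047     ]
 [ 0.44939516 -0.27572904  0.047     ]
 [ 0.43087706 -0.2711046   0.047     ]]
cam [0.44393122 0.00816817 0.82290185]
```

View pics/c1.png

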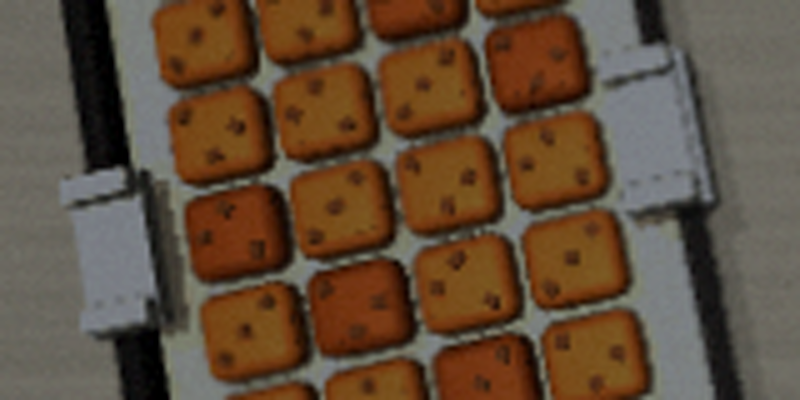

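The crop shows both saddles clearly. The left floor is about (72..152, 195..312) and the right floor about (606..700, 70..190), in crop pixels.

```bash
python3 - <<'E'
from h import *
im=cv2.imread('pics/top0.png');cal=r.calibration('top')
px=lambda L:np.array(L,float)/5+[135-.4,180-.4]
L=atz(cal,px([(72,205),(85,312),(133,195),(152,300)]),.042)
Rr=atz(cal,px([(608,85),(622,188),(677,70),(700,178)]),.042)
print(L.round(4),Rr.round(4)); a,b=L.mean(0),Rr.mean(0); print(a,b,(a+b)/2,np.linalg.norm(a-b))
v=a-b;yaw=np.arctan2(-v[0],v[1]);print('yaw',yaw)
# tray outline -> yaw & centre
d=(im.max(2)<45).astype(np.uint8); d[:,:140]=0;d[:,295:]=0;d[:125]=0;d[318:]=0
n,l,s,c=cv2.connectedComponentsWithStats(d)
p=np.argwhere(np.isin(l,[i for i in range(1,n) if s[i,4]>150]))[:,::-1].astype(np.float32)
q=atz(cal,p,.035)[:,:2].astype(np.float32); R=cv2.minAreaRect(q);print('tray',R)
def boxpts(c,yaw,sx,sy,z):
    x=np.array([[-sx,-sy],[-sx,sy],[sx,sy],[sx,-sy]])/2
    C,S=np.cos(yaw),np.sin(yaw); return np.c_[x@np.array([[C,S],[-S,C]])+c[:2],np.full(4,z)]
o=cv2.resize(im,None,fx=4,fy=4,interpolation=cv2.INTER_CUBIC)
def dr(P,col): cv2.polylines(o,[np.round((proj(cal,P)+.5)*4).astype(int)],True,col,1)
m=(a+b)/2
y=np.array([-np.sin(yaw),np.cos(yaw)])
for s in(1,-1):
    cc=m[:2]+s*.115*y
    dr(boxpts(cc,yaw,.044,.03,.042),(0,255,0))
dr(boxpts(m,yaw,.33,.24,.03),(0,255,255))
bc=np.array([.446,-.246]);by=-.188
dr(boxpts(bc,by,.02,.28,.014),(0,255,0)); dr(boxpts(bc,by,.02,.06,.048),(0,255,255))
A=o[4*185:4*245,4*140:4*290];B=o[4*225:4*275,4*370:4*520]
cv2.imwrite('pics/o1.png',np.vstack([A,cv2.resize(B,(A.shape[1],B.shape[0]))]))
E
```

```text
[[0.5241 0.373  0.042 ]
 [0.4792 0.3657 0.042 ]
 [0.5277 0.3465 0.042 ]
 [0.4836 0.3369 0.042 ]] [[0.5685 0.1452 0.042 ]
 [0.5253 0.1395 0.042 ]
 [0.574  0.1163 0.042 ]
 [0.5286 0.1071 0.042 ]]
[0.50365963 0.35554378 0.042     ] [0.54912188 0.12699326 0.042     ] [0.52639075 0.24126852 0.042     ] 0.23302823057278724
yaw 0.1963526254977396
tray ((0.5257867574691772, 0.23737141489982605), (0.34285691380500793, 0.2649880349636078), 11.190577507019043)
```

View pics/o1.png

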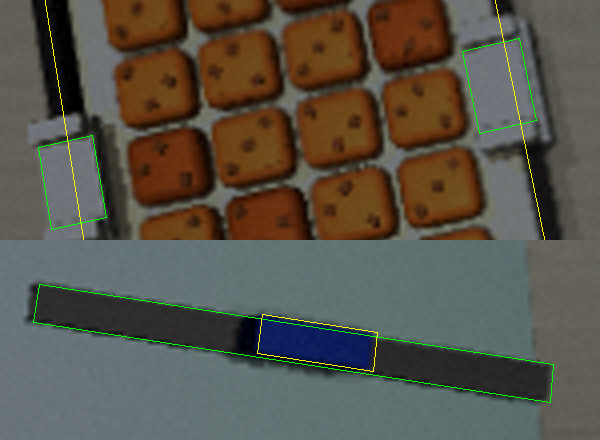

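The overlay fits well: seat near (0.5265, 0.241) with yaw 0.196, bar near (0.445, -0.245) with yaw -0.188. Next I'll plan the approach over the tray, which allows a wrist look on the way.

```bash
cat >> h.py <<'E'
def delta(x,y,z,bar_yaw):
    """shift in tool axes and roll so that tool y is along the bar's x axis"""
    o=r.get_obs(); R=cv2.Rodrigues(o['orientation'])[0]
    d=R.T@(np.array([x,y,z])-o['tcp_pos'])
    th=np.arctan2(R[1,1],R[0,1]); roll=-(bar_yaw-th); roll=(roll+np.pi/2)%np.pi-np.pi/2
    print('t',o['clock'],'shift',d.round(4),'roll',round(roll,4),'tcp',o['tcp_pos'].round(4),'q7',o['joints'][6].round(3)); return d,roll
E
python3 - <<'E'
from h import *
delta(.5265,.241,.40,.196); delta(.445,-.245,.33,-.188)
E
```

```text
t 0.1 shift [-0.3992 -0.2553  0.0043] roll 0.9941 tcp [0.2508 0.6264 0.4038] q7 -0.083
t 0.1 shift [-0.5041 -0.7367  0.0751] roll 1.3781 tcp [0.2508 0.6264 0.4038] q7 -0.083
```

Call:
{"method": "carry_out", "body": {
  "moves": [
    [-0.02,-0.013,0,0.05,0.085],
    [-0.06,-0.038,0,0.14,0.085],
    [-0.1,-0.063,0,0.24,0.085],
    [-0.14,-0.088,0,0.34,0.085],
    [-0.18,-0.113,0,0.44,0.085],
    [-0.22,-0.138,0,0.54,0.085],
    [-0.26,-0.163,0,0.64,0.085],
    [-0.3,-0.188,0,0.74,0.085]
  ]
}}

```text
clock: 0.9
tcp_pos: [0.4602, 0.3388, 0.4045]
orientation: [-1.675, -2.658, 0.001]
contact_force: [0.3, 0.8, 0.1]
grip_width: 0.0852
gripper_force: 0.0
```

```bash
python3 - <<'E'
from h import *
delta(.5265,.241,.40,.196); delta(.445,-.245,.33,-.188)
E
```

```text
t 0.9 shift [-0.1169  0.0176  0.0045] roll 0.25 tcp [0.4602 0.3388 0.4045] q7 -0.206
t 0.9 shift [-0.5202 -0.2655  0.0746] roll 0.634 tcp [0.4602 0.3388 0.4045] q7 -0.206
```

Call:
{"method": "carry_out", "body": {
  "moves": [
    [-0.03,0.004,0,0.07,0.085],
    [-0.06,0.009,0,0.14,0.085],
    [-0.09,0.013,0,0.2,0.085],
    [-0.11,0.017,0,0.24,0.085],
    [-0.117,0.018,0,0.25,0.085],
    [-0.117,0.018,0,0.25,0.085],
    [-0.117,0.018,0,0.25,0.085],
    [-0.117,0.018,0,0.25,0.085]
  ]
}}

```text
clock: 1.7
tcp_pos: [0.5258, 0.2448, 0.4046]
orientation: [-1.984, -2.435, -0.0]
contact_force: [-0.1, 0.0, -0.3]
grip_width: 0.0849
gripper_force: 0.0
```

```bash
python3 - <<'E'
from h import *
delta(.5265,.241,.40,.196); delta(.445,-.245,.33,-.188)
cal=r.calibration('wrist'); save('wrist','w0.png')
import json; json.dump({k:np.array(v).tolist() for k,v in cal.items()},open('w0.json','w'))
im=cv2.imread('pics/w0.png')
y=np.array([-np.sin(.196),np.cos(.196)]);x=np.array([y[1],-y[0]])
for s in(1,-1):
    c=np.array([.5265,.241])+s*.115*y
    P=[np.r_[c+i*.022*x+j*.015*y,.042] for i,j in((-1,-1),(-1,1),(1,1),(1,-1))]
    u=proj(cal,P); print(u.round(1).tolist()); cv2.polylines(im,[u.round().astype(int)],True,(0,255,0),1)
cv2.imwrite('pics/w0o.png',im)
E
```

```text
t 1.7 shift [-0.0039 -0.0001  0.0046] roll 0.0072 tcp [0.5258 0.2448 0.4046] q7 -0.211
t 1.7 shift [-0.4635 -0.1779  0.0743] roll 0.3912 tcp [0.5258 0.2448 0.4046] q7 -0.211
[[303.9, 98.1], [303.6, 69.0], [343.7, 69.3], [343.0, 98.4]]
[[305.9, 279.6], [305.6, 259.4], [339.0, 259.6], [338.5, 279.8]]
```

View pics/w0o.png

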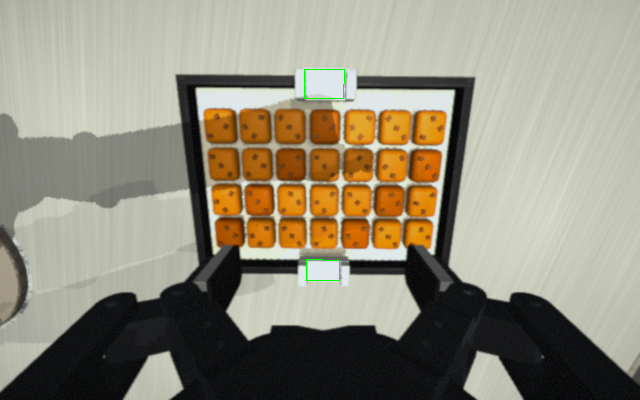

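The wrist view confirms the seat to about 1 mm: the projected floors sit inside the saddles at (324,84) and (323,270). Next I go to the bar.

Call:
{"method": "carry_out", "body": {
  "moves": [
    [-0.02,-0.008,0,0.02,0.085],
    [-0.06,-0.023,0.01,0.05,0.085],
    [-0.1,-0.038,0.02,0.08,0.085],
    [-0.14,-0.054,0.03,0.12,0.085],
    [-0.18,-0.07,0.04,0.15,0.085],
    [-0.22,-0.085,0.05,0.18,0.085],
    [-0.26,-0.1,0.06,0.22,0.085],
    [-0.3,-0.115,0.07,0.25,0.085]
  ]
}}

```text
clock: 2.55
tcp_pos: [0.4723, -0.0756, 0.3346]
orientation: [2.278, 2.163, 0.001]
contact_force: [1.1, -0.7, 0.3]
grip_width: 0.085
gripper_force: 0.0
```

Call:
{"method": "carry_out", "body": {
  "moves": [
    [-0.04,-0.015,0,0.04,0.085],
    [-0.08,-0.031,0.002,0.07,0.085],
    [-0.12,-0.046,0.004,0.1,0.085],
    [-0.15,-0.058,0.004,0.13,0.085],
    [-0.163,-0.063,0.004,0.141,0.085],
    [-0.163,-0.063,0.004,0.141,0.085],
    [-0.163,-0.063,0.004,0.141,0.085],
    [-0.163,-0.063,0.004,0.141,0.085]
  ]
}}

```text
clock: 3.35
tcp_pos: [0.4033, -0.2319, 0.3306]
orientation: [-2.42, -2.003, -0.001]
contact_force: [0.6, -0.7, -0.9]
grip_width: 0.0846
gripper_force: 0.0
```

```bash
python3 - <<'E'
from h import *
delta(.445,-.245,.189,-.188)
cal=r.calibration('wrist'); save('wrist','w1.png')
im=cv2.imread('pics/w1.png')
by=-.188;y=np.array([-np.sin(by),np.cos(by)]);x=np.array([y[1],-y[0]]);c=np.array([.445,-.245])
for L,z in((.14,.014),(.03,.048)):
    P=[np.r_[c+i*.01*x+j*L*y,z] for i,j in((-1,-1),(-1,1),(1,1),(1,-1))]
    u=proj(cal,P); print(u.round(1).tolist()); cv2.polylines(im,[u.round().astype(int)],True,(0,255,0),1)
cv2.imwrite('pics/w1o.png',im)
E
```

```text
t 3.35 shift [-0.0052  0.0434  0.1416] roll 0.0002 tcp [ 0.4033 -0.2319  0.3306] q7 0.43
[[350.5, 308.8], [358.5, 49.4], [380.0, 49.4], [367.2, 308.8]]
[[356.9, 234.0], [359.0, 172.9], [380.9, 172.9], [377.4, 234.0]]
```

View pics/w1o.png

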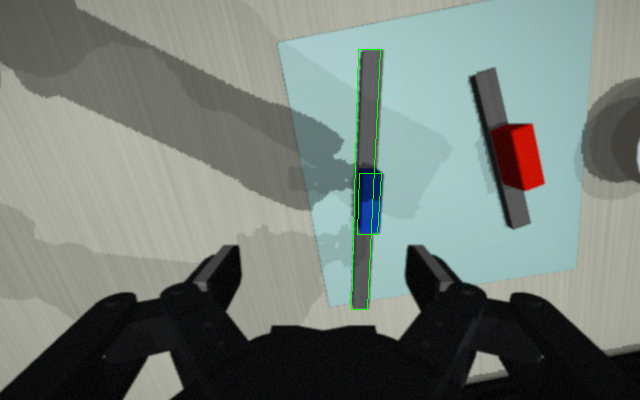

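The wrist view shows the projection matching the bar from (370,49) to (360,308), with the grip at (369,204). I move sideways, then down.

Call:
{"method": "carry_out", "body": {
  "moves": [
    [-0.003,0.02,0.01,0,0.085],
    [-0.005,0.0434,0.03,0,0.085],
    [-0.005,0.0434,0.06,0,0.085],
    [-0.005,0.0434,0.09,0,0.085],
    [-0.005,0.0434,0.105,0,0.085],
    [-0.005,0.0434,0.11,0,0.085],
    [-0.005,0.0434,0.11,0,0.085],
    [-0.005,0.0434,0.11,0,0.085]
  ]
}}

```text
clock: 4.2
tcp_pos: [0.4447, -0.2464, 0.2214]
orientation: [2.422, 2.0, 0.001]
contact_force: [-0.3, -0.8, 0.2]
grip_width: 0.0847
gripper_force: 0.0
```

```bash
python3 - <<'E'
from h import *
delta(.445,-.245,.189,-.188)
E
```

```text
t 4.2 shift [0.0014 0.     0.0324] roll -0.0022 tcp [ 0.4447 -0.2464  0.2214] q7 0.599
```

Call:
{"method": "carry_out", "body": {
  "moves": [
    [0.001,0,0.015,0,0.085],
    [0.001,0,0.028,0,0.085],
    [0.001,0,0.032,0,0.085],
    [0.001,0,0.032,0,0.06],
    [0.001,0,0.032,0,0.035],
    [0.001,0,0.032,0,0.028],
    [0.001,0,0.032,0,0.022],
    [0.001,0,0.032,0,0.01]
  ],
  "force": 50
}}

```text
clock: 5.0
tcp_pos: [0.4447, -0.2458, 0.1892]
orientation: [2.422, 1.999, 0.001]
contact_force: [1.5, 0.5, 2.9]
grip_width: 0.0196
gripper_force: 49.2
```

Call:
{"method": "carry_out", "body": {
  "moves": [
    [0,0,0,0,0.005],
    [0,0,0,0,0.005],
    [0,0,0,0,0.005],
    [0,0,0,0,0.005],
    [0,0,0,0,0.005],
    [0,0,0,0,0.005],
    [0,0,0,0,0.005],
    [0,0,0,0,0.005]
  ]
}}

```text
clock: 5.8
tcp_pos: [0.4447, -0.2458, 0.1892]
orientation: [2.422, 1.999, 0.001]
contact_force: [0.2, -0.2, 6.3]
grip_width: 0.0192
gripper_force: 49.7
```

Gripped at 19 mm, as the grip's thickness requires. Lifting now, slowly at first.

Call:
{"method": "carry_out", "body": {
  "moves": [
    [0,0,-0.003,0,0.005],
    [0,0,-0.01,0,0.005],
    [0,0,-0.025,0,0.005],
    [0,0,-0.045,0,0.005],
    [0,0,-0.07,0,0.005],
    [0,0,-0.09,0,0.005],
    [0,0,-0.1,0,0.005],
    [0,0,-0.1,0,0.005]
  ]
}}

```text
clock: 6.6
tcp_pos: [0.4445, -0.2457, 0.2897]
orientation: [2.422, 1.999, 0.002]
contact_force: [-0.1, 0.3, -2.1]
grip_width: 0.0191
gripper_force: 49.0
```

```bash
python3 - <<'E'
from h import *
o=r.get_obs();print(o['contact_force'],o['moment'],o['grip_width'],o['gripper_force'])
delta(.5265,.241,.30,.196)
cal=r.calibration('wrist'); save('wrist','w2.png')
E
```

```text
[-0.13302567  0.31877269 -2.14552195] [-0.01197806 -0.03855939  0.01272031] 0.019117151013714983 48.97101402282715
t 6.6 shift [ 0.4934 -0.0118 -0.0103] roll -0.3869 tcp [ 0.4445 -0.2457  0.2897] q7 0.515
```

View pics/w2.png

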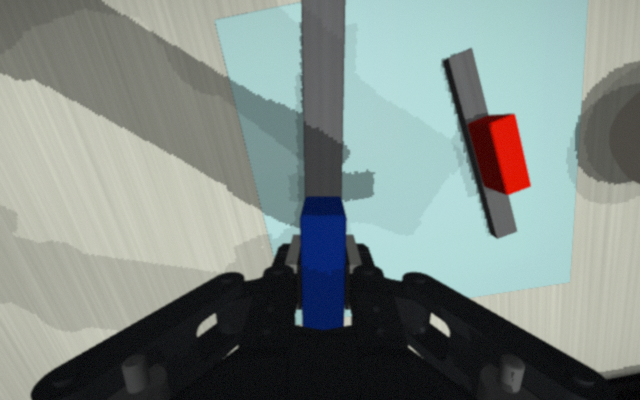

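The bar is held square, with the grip from row 217 (top edge of its far end) and the red bar undisturbed. I'll check where the bar sits along its length in the hand.

```bash
python3 - <<'E'
from h import *
cal=r.calibration('wrist');o=r.get_obs();R=cv2.Rodrigues(o['orientation'])[0]
for uv,z in(((323,217),.1485),((323,198),.1145)):
    for dz in(-.003,0,.003): print(uv,dz,(R.T@(atz(cal,[uv],z+dz)[0]-o['tcp_pos'])).round(4))
print(R.round(3)[:,:2])
E
```

```text
(323, 217) -0.003 [0.0293 0.0003 0.1433]
(323, 217) 0 [0.0303 0.0003 0.1403]
(323, 217) 0.003 [0.0314 0.0003 0.1373]
(323, 198) -0.003 [0.0287 0.0004 0.1773]
(323, 198) 0 [0.0295 0.0004 0.1743]
(323, 198) 0.003 [0.0303 0.0004 0.1713]
[[ 0.19   0.982]
 [ 0.982 -0.19 ]
 [ 0.     0.001]]
```

Centred to under 1 mm. Carrying to the tray.

Call:
{"method": "carry_out", "body": {
  "moves": [
    [0.01,0,-0.002,0,0.005],
    [0.03,0,-0.006,-0.03,0.005],
    [0.06,-0.001,-0.01,-0.06,0.005],
    [0.095,-0.002,-0.01,-0.09,0.005],
    [0.13,-0.003,-0.01,-0.12,0.005],
    [0.165,-0.004,-0.01,-0.15,0.005],
    [0.2,-0.005,-0.01,-0.18,0.005],
    [0.235,-0.006,-0.01,-0.21,0.005]
  ]
}}

```text
clock: 7.45
tcp_pos: [0.4824, -0.0115, 0.2978]
orientation: [-2.197, -2.243, 0.002]
contact_force: [1.0, -0.0, -1.5]
grip_width: 0.0194
gripper_force: 48.9
```

```bash
python3 - <<'E'
from h import *
delta(.5265,.241,.30,.196)
E
```

```text
t 7.45 shift [ 0.2516  0.0493 -0.0024] roll -0.1753 tcp [ 0.4824 -0.0115  0.2978] q7 0.161
```

Call:
{"method": "carry_out", "body": {
  "moves": [
    [0.035,0.007,0,-0.03,0.005],
    [0.07,0.014,0,-0.05,0.005],
    [0.105,0.021,0,-0.08,0.005],
    [0.14,0.028,0,-0.1,0.005],
    [0.175,0.035,0,-0.12,0.005],
    [0.205,0.041,0,-0.145,0.005],
    [0.23,0.045,0,-0.16,0.005],
    [0.245,0.048,0,-0.17,0.005]
  ]
}}

```text
clock: 8.25
tcp_pos: [0.5257, 0.2349, 0.2977]
orientation: [-1.997, -2.423, 0.002]
contact_force: [0.9, 0.5, -2.0]
grip_width: 0.0191
gripper_force: 48.9
```

Call:
{"method": "carry_out", "body": {
  "moves": [
    [0.004,0,0,0,0.005],
    [0.004,0,0,0,0.005],
    [0.004,0,0,0,0.005],
    [0.004,0,0,0,0.005],
    [0.004,0,0,0,0.005],
    [0.004,0,0,0,0.005],
    [0.004,0,0,0,0.005],
    [0.004,0,0,0,0.005]
  ]
}}

```text
clock: 9.05
tcp_pos: [0.5256, 0.236, 0.2987]
orientation: [-2.002, -2.421, -0.0]
contact_force: [-0.5, -0.4, -2.3]
grip_width: 0.0191
gripper_force: 49.0
```

```bash
python3 - <<'E'
from h import *
delta(.5265,.241,.245,.196)
print(r.get_obs()['contact_force'])
E
```

```text
t 9.05 shift [0.0047 0.0018 0.0537] roll -0.0071 tcp [0.5256 0.236  0.2987] q7 -0.116
[-0.46900195 -0.42376854 -2.2834087 ]
```

Call:
{"method": "carry_out", "body": {
  "moves": [
    [0.002,0.001,0.008,-0.003,0.005],
    [0.004,0.002,0.02,-0.007,0.005],
    [0.005,0.002,0.032,-0.007,0.005],
    [0.005,0.002,0.044,-0.007,0.005],
    [0.005,0.002,0.051,-0.007,0.005],
    [0.005,0.002,0.054,-0.007,0.005],
    [0.005,0.002,0.054,-0.007,0.005],
    [0.005,0.002,0.054,-0.007,0.005]
  ]
}}

```text
clock: 9.85
tcp_pos: [0.5269, 0.2413, 0.245]
orientation: [1.994, 2.428, 0.001]
contact_force: [0.9, 0.3, -2.9]
grip_width: 0.0193
gripper_force: 49.0
```

```bash
python3 - <<'E'
from h import *
delta(.5265,.241,.231,.196)
im=save('top','t1.png')
cv2.imwrite('pics/t1c.png',cv2.resize(im[150:290,130:310,::-1],None,fx=4,fy=4,interpolation=cv2.INTER_CUBIC))
w=save('wrist','w3.png')
cv2.imwrite('pics/w3c.png',cv2.resize(w[0:200,200:440,::-1],None,fx=3,fy=3,interpolation=cv2.INTER_CUBIC))
E
```

```text
t 9.85 shift [-0.0003 -0.0004  0.014 ] roll -0.0003 tcp [0.5269 0.2413 0.245 ] q7 -0.081
```

View pics/w3c.png

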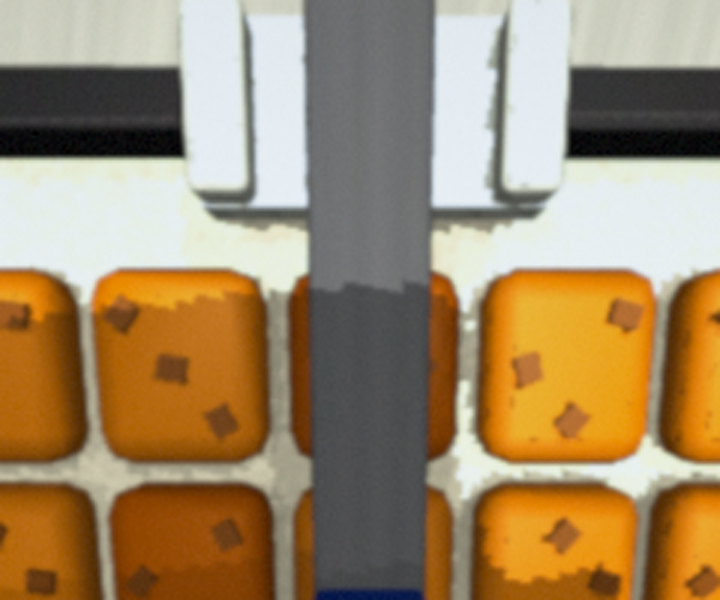

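The bar hangs centred between the far cheeks, with gaps of 63 and 70 px at crop scale (about 0.6 mm off). Lowering in small steps until contact.

Call:
{"method": "carry_out", "body": {
  "moves": [
    [0,0,0.003,0,0.005],
    [0,0,0.006,0,0.005],
    [0,0,0.009,0,0.005],
    [0,0,0.011,0,0.005],
    [0,0,0.012,0,0.005],
    [0,0,0.013,0,0.005],
    [0,0,0.013,0,0.005],
    [0,0,0.013,0,0.005]
  ]
}}

```text
clock: 10.75
tcp_pos: [0.5267, 0.2414, 0.2317]
orientation: [1.994, 2.428, 0.0]
contact_force: [-0.2, 1.5, -2.9]
grip_width: 0.0191
gripper_force: 49.0
```

Call:
{"method": "carry_out", "body": {
  "moves": [
    [0,0,0.0005,0,0.005],
    [0,0,0.001,0,0.005],
    [0,0,0.001,0,0.005],
    [0,0,0.0015,0,0.005],
    [0,0,0.0015,0,0.005],
    [0,0,0.0015,0,0.005],
    [0,0,0.0015,0,0.005],
    [0,0,0.0015,0,0.005]
  ]
}}

```text
clock: 11.55
tcp_pos: [0.5266, 0.2414, 0.2302]
orientation: [-1.993, -2.428, 0.0]
contact_force: [0.4, -1.2, -2.8]
grip_width: 0.0193
gripper_force: 49.0
```

Call:
{"method": "carry_out", "body": {
  "moves": [
    [0,0,0.0005,0,0.005],
    [0,0,0.0005,0,0.005],
    [0,0,0.001,0,0.005],
    [0,0,0.001,0,0.005],
    [0,0,0.001,0,0.005],
    [0,0,0.001,0,0.005],
    [0,0,0.001,0,0.005],
    [0,0,0.001,0,0.005]
  ]
}}

```text
clock: 12.35
tcp_pos: [0.5266, 0.2414, 0.2292]
orientation: [-1.993, -2.428, -0.0]
contact_force: [-0.8, -0.4, -2.2]
grip_width: 0.0195
gripper_force: 49.0
```

Call:
{"method": "carry_out", "body": {
  "moves": [
    [0,0,0.0005,0,0.005],
    [0,0,0.0005,0,0.005],
    [0,0,0.001,0,0.005],
    [0,0,0.001,0,0.005],
    [0,0,0.001,0,0.005],
    [0,0,0.001,0,0.005],
    [0,0,0.001,0,0.005],
    [0,0,0.001,0,0.005]
  ]
}}

```text
clock: 13.15
tcp_pos: [0.5266, 0.2414, 0.2283]
orientation: [-1.993, -2.428, -0.0]
contact_force: [-0.5, -0.6, 0.3]
grip_width: 0.0194
gripper_force: 49.2
```

The force has gone from -2.2 to +0.3 N, so the bar is resting on the saddles. I settle 0.5 mm more and open gently.

Call:
{"method": "carry_out", "body": {
  "moves": [
    [0,0,0.0005,0,0.005],
    [0,0,0.0005,0,0.005],
    [0,0,0.0005,0,0.005],
    [0,0,0.0005,0,0.018],
    [0,0,0.0005,0,0.021],
    [0,0,0.0005,0,0.024],
    [0,0,0.0005,0,0.03],
    [0,0,0.0005,0,0.04]
  ],
  "force": 20
}}

```text
clock: 13.95
tcp_pos: [0.5267, 0.2414, 0.2276]
orientation: [1.993, 2.428, 0.0]
contact_force: [0.2, 0.1, -0.2]
grip_width: 0.0397
gripper_force: 0.0
```

Call:
{"method": "carry_out", "body": {
  "moves": [
    [0,0,0,0,0.06],
    [0,0,0,0,0.07],
    [0,0,0,0,0.07],
    [0,0,-0.01,0,0.07],
    [0,0,-0.03,0,0.07],
    [0,0,-0.06,0,0.07],
    [0,0,-0.1,0,0.07],
    [0,0,-0.14,0,0.07]
  ]
}}

```text
clock: 14.75
tcp_pos: [0.5264, 0.241, 0.3696]
orientation: [1.994, 2.428, -0.001]
contact_force: [1.1, 0.7, -0.0]
grip_width: 0.0697
gripper_force: 0.0
```

Call:
{"method": "carry_out", "body": {
  "moves": [
    [0,0,-0.02,0,0.07],
    [0,0,-0.03,0,0.07],
    [0,0,-0.03,0,0.07],
    [0,0,-0.03,0,0.07],
    [0,0,-0.03,0,0.07],
    [0,0,-0.03,0,0.07],
    [0,0,-0.03,0,0.07],
    [0,0,-0.03,0,0.07]
  ]
}}

```text
clock: 15.55
tcp_pos: [0.5266, 0.2413, 0.3972]
orientation: [-1.993, -2.428, 0.001]
contact_force: [-0.5, 0.3, 0.4]
grip_width: 0.0695
gripper_force: 0.0
```

```bash
python3 - <<'E'
from h import *
cal=r.calibration('wrist'); save('wrist','w4.png')
im=cv2.imread('pics/w4.png')
by=.196;y=np.array([-np.sin(by),np.cos(by)]);x=np.array([y[1],-y[0]]);c=np.array([.5265,.241])
for L,z in((.14,.054),(.03,.088)):
    P=[np.r_[c+i*.01*x+j*L*y,z] for i,j in((-1,-1),(-1,1),(1,1),(1,-1))]
    u=proj(cal,P); print(u.round(1).tolist()); cv2.polylines(im,[u.round().astype(int)],True,(0,255,0),1)
cv2.imwrite('pics/w4o.png',im)
E
```

```text
[[315.1, 292.0], [312.9, 50.5], [332.6, 50.5], [330.7, 292.0]]
[[313.4, 219.9], [312.8, 163.3], [332.8, 163.3], [332.3, 219.9]]
```

View pics/w4o.png

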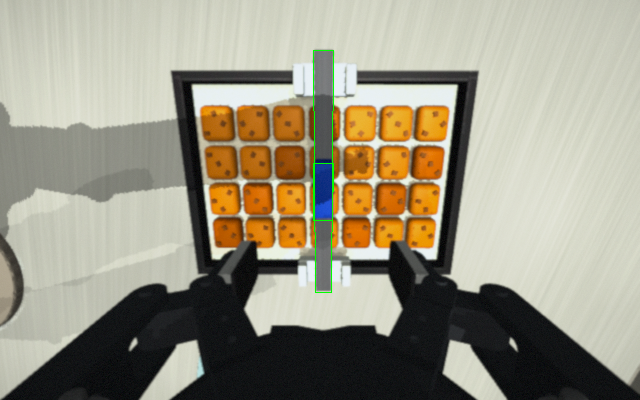

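The bar lies in both saddles, matching the projected target to within a pixel, grip up. The gripper is clear above it.

```bash
python3 -c "
from bench import r
print(r.hand_in())"
```

```text
the job is handed in; nothing more can be done
None
```

The long blue-gripped bar now lies centred across the tray with an end in each saddle, grip up, matching its target to about a millimetre in the last wrist picture; I left the short bar and bowl alone and handed the job in at about 15.6 s.

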